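# Unlatch the nest cover and slide two bearings into their pockets

## Robot

A 6-joint arm with a two-finger parallel gripper is mounted at the origin on the work surface; the furniture and walls round the work are solid. World frame = base frame: x ahead of the robot, y to its left, z up, the work surface at z = 0. Lengths are in m, angles in rad, forces in N, time in s.
With the tool pointing down it reaches from about 0.35 to 0.85 m from the base axis. Payload 8.1 kg.
Tool frame: the origin (TCP) lies at the very end of the fingers, on their centre line; the grasp point (between the pads) lies 19 mm behind it; z points along the fingers, y is the line along which they close (so a half turn about z gives the same grasp; the last joint's range is limited). The gripper opens to 93 mm and grips with 3 to 60 N. Pads are 15 mm wide; open, the fingers measure 128 mm over their backs; the gripper's body (75 mm by 188 mm) begins 65 mm behind the grasp point.
Start: joints at [1.222, 0.13, 1.488, -0, 1.523, -0.085], TCP at [0.156, 0.579, 0.219] pointing down, gripper open.
Joint ranges: [-2.96, 2.96], [-0.89, 2.26], [0.02, 2.5], [-1.34, 4.48], [0, 2.73], [-2.66, 2.66]. Speed limits (rad/s): [2.39, 2.39, 2.79, 3.14, 3.14, 3.14].

## Interface

Orientations are given as a rotation vector (axis times angle).
In Python, from plant import monitor, eyes, ticket gives the robot as it stands.
- The arm moves only by the tool arm_command, never from a script. Its argument "deltas" is a list that holds one entry, the list of rows, each a list of 6 numbers: the shift along the world's x, y, z in cm, then the turn, a rotation vector about the world's x, y, z in degrees. In form: [[[tx, ty, tz, rx, ry, rz], ...]]. A call has 1 to 12 rows; each row shifts and turns the commanded pose from where the row before left it; what a row does not reach is not made up. A row lasts 1/12 s, in which the tool goes at most 41.7 mm and 7.16 degrees, less where a joint would pass 70% of its speed; a pose out of reach is approached as far as the arm can. A call is refused whole if a number of a shift passes 4.17 or a number of a turn 7.16, either way. A call with a gripper value outside its range is refused whole. "gripper" is the opening, from -1 (shut) to 1 (fully open), set as the call begins (left out, the last holds). The fingers move at their own pace and stop on an object; "squeeze" is the grip in N (left out, the last holds). Time passes only in rows, so rows that do not move let the fingers close. It gives the time, the measured TCP pose, the force, the opening and the grip force at its end, in the units of the state.
- monitor.read_state(): the state, without advancing time (a new reading comes with each control period).
- eyes.read_camera(name): name is "side" or "top" or "wrist"; returns the picture (480x640x3 uint8, blue, green, red); there is no depth.
- eyes.camera_model(name): a dict with "fx", "fy", "cx", "cy" (pixels), "rvec" (rotation vector, rad) and "tvec" (3), from world to camera coordinates, as OpenCV has them. Camera axes: x right, y down, z forward; pixel columns grow to the right and rows downward; lengths in m; the calibration is good to about 2 mm. A picture is of the moment at which its call begins: read the wrist's pose just before it. camera_model takes no time and is no camera call; for the wrist camera it gives the pose at the moment of the call.
- ticket.close_job(): hands the job in; it is judged then, once.
The state is a dict: "t": time; "q": joint angles; "dq": joint speeds; "joint_torque": joint torques, N m; "tool_pos": TCP position; "orientation": TCP orientation; "force": force on the tool from outside, world axes, zero at the start; "wrist_torque": the same for the moment, N m; "opening": finger opening in m; "gripper_force": force on a finger pad.
Only numpy, scipy, OpenCV 4.12 (cv2) and the standard library are available. Lean on these libraries where they do the work, as an engineer would, in place of code of your own. Each camera call takes 0.05 s, during which the arm holds its last target. There are 200 camera calls.

## Task

Give the black wing of the latch on the metal block its quarter turn, so that its bar swings clear of the grey cover, and only then slide the cover fully back by its rib to uncover the two round pockets. Then slide the two ball bearings across the deck one by one, without lifting them off it, so that one drops into each pocket and lies flat at the bottom; leave the cover open and do not disturb the hex key that lies on the deck.

Things in the scene. Friction and masses are not known exactly. Their poses are not given: they have to be found in the camera images.
- block: aluminium block on a black base, fixed, 170 x 200 mm, 42 mm high; its flat top is the deck. Origin on the table plane; in its frame it spans x -0.075..0.095, y -0.105..0.095, deck at z 0.042. x points away from the robot (the way the cover opens), y left, z up; yawed -0.35 to 0.2 rad. Steel rails 8 mm above the deck run along x at y = +-0.0585, x 0.010..0.093.
- pocket_left (a point): centre of the mouth, at deck height, of the left (+y) round pocket: diameter 27 mm, depth 8 mm, flat floor, at block (0.035, 0.032, 0.042). Hidden under the cover at the start.
- pocket_right (a point): the same for the right (-y) pocket, at block (0.035, -0.032, 0.042)
- cover (a joint): slide of the grey cover, m: 0 = closed over both pockets, 0.036 = fully open at its end stop, moved along block +x. Friction 1.5 N, no spring: it stays where it is left. It cannot open while the latch bar lies behind its rib.
- cover_rib (a point): middle of the top edge of the cover's rib; moves with the cover. The cover is a plate 40 (x) by 110 mm (y), from 1.5 to 6.5 mm above the deck; its rib, 6 mm thick (x) and 95 mm long (y), rises to 16 mm above the deck. Closed: this point at block (0.036, 0, 0.058), the plate's front edge at block x = 0.015. Push the rib's front face in block +x.
- latch (a joint): turn of the latch about the vertical, rad: 0 = bar points to block -y, behind the rib (locked), 1.571 = end stop, bar points to block +x, clear. Grows counter-clockwise seen from above. It starts between 0 and 0.2; friction 0.06 N m, no spring; it stays where it is left.
- latch_wing (a point): centre of the top face of the latch's black wing, on the turning axis, at block (0.047, 0.072, 0.0735), 31.5 mm above the deck. The wing is 10 mm thick, 40 long, 18 high, centred on the axis, its length along the steel bar; point axes turn with it (y = wing's length). The bar under it is 12 mm wide, 5 thick, and reaches 34 mm from the axis in the point's -y.
- bearing_a: steel ball bearing (ring with a dark seal), outer diameter 22 mm, 7 mm high, 11 to 17 g, lying flat and loose on the deck in front of the cover. Origin at the centre of its underside. Either bearing may go into either pocket.
- bearing_b: the other ball bearing, exactly alike
- key_small: small black hex key, an L 72 x 26 x 5 mm, lying loose on the right edge of the deck; a bystander. Origin at the centre of its underside.
- parts_drawers: grey drawer cabinet, fixed, behind and to the left of the block, 170 mm deep, 235 mm wide and 202 mm high, its drawers standing up to 40 mm out of its front (-x) face; an obstacle to go over or round. Origin at the centre of its underside. (A bench vice, about 100 mm high, stands close to the robot's left, near x = 0.15, y = 0.18 in the base frame.)

How it is judged:
On the way, in this order (a step that is already met when the one before it is completed fails the run):
1. the latch is turned clear (past 1.15 rad) while the cover is still closed (within 5 mm) (value of joint latch above 1.15 rad and value of joint cover below 0.005 m), for 0.1 s.
2. the cover is slid fully open (past 31 mm of its 36 mm) (value of joint cover above 0.031 m), for 0.1 s.
3. a first bearing lies flat in a pocket (((horizontal distance between bearing_a and pocket_left below 0.006 m and z of bearing_a in the frame of block below 0.0365 m and angle between the z axis of bearing_a and the z axis of block, either way round below 0.12 rad) or (horizontal distance between bearing_a and pocket_right below 0.006 m and z of bearing_a in the frame of block below 0.0365 m and angle between the z axis of bearing_a and the z axis of block, either way round below 0.12 rad) or (horizontal distance between bearing_b and pocket_left below 0.006 m and z of bearing_b in the frame of block below 0.0365 m and angle between the z axis of bearing_b and the z axis of block, either way round below 0.12 rad) or (horizontal distance between bearing_b and pocket_right below 0.006 m and z of bearing_b in the frame of block below 0.0365 m and angle between the z axis of bearing_b and the z axis of block, either way round below 0.12 rad))), for 0.2 s.
4. the second bearing lies flat in the other pocket ((((horizontal distance between bearing_a and pocket_left below 0.006 m and z of bearing_a in the frame of block below 0.0365 m and angle between the z axis of bearing_a and the z axis of block, either way round below 0.12 rad) and (horizontal distance between bearing_b and pocket_right below 0.006 m and z of bearing_b in the frame of block below 0.0365 m and angle between the z axis of bearing_b and the z axis of block, either way round below 0.12 rad)) or ((horizontal distance between bearing_a and pocket_right below 0.006 m and z of bearing_a in the frame of block below 0.0365 m and angle between the z axis of bearing_a and the z axis of block, either way round below 0.12 rad) and (horizontal distance between bearing_b and pocket_left below 0.006 m and z of bearing_b in the frame of block below 0.0365 m and angle between the z axis of bearing_b and the z axis of block, either way round below 0.12 rad)))), for 0.2 s.
At the end, for the whole second after the job is handed in: One bearing lies flat (within 0.12 rad) and at rest in each pocket: centre within 6 mm of the pocket's centre, underside at least 5.5 mm below the deck. The cover is still open past 31 mm and the latch still turned past 1.15 rad ((((horizontal distance between bearing_a and pocket_left below 0.006 m and z of bearing_a in the frame of block below 0.0365 m and angle between the z axis of bearing_a and the z axis of block, either way round below 0.12 rad) and (horizontal distance between bearing_b and pocket_right below 0.006 m and z of bearing_b in the frame of block below 0.0365 m and angle between the z axis of bearing_b and the z axis of block, either way round below 0.12 rad)) or ((horizontal distance between bearing_a and pocket_right below 0.006 m and z of bearing_a in the frame of block below 0.0365 m and angle between the z axis of bearing_a and the z axis of block, either way round below 0.12 rad) and (horizontal distance between bearing_b and pocket_left below 0.006 m and z of bearing_b in the frame of block below 0.0365 m and angle between the z axis of bearing_b and the z axis of block, either way round below 0.12 rad))) and value of joint cover above 0.031 m and value of joint latch above 1.15 rad and linear speed of each of bearing_a, bearing_b below 0.02 m/s); the robot touches nothing.
It fails at once if a bearing is lifted off the deck (underside more than 18 mm above it) (z of any of bearing_a, bearing_b in the frame of block above 0.06 m).
It fails at once if the small hex key is moved by more than 30 mm (distance of key_small from where it was at the start of the episode above 0.03 m).
It also fails if it takes over 56 s, if anything falls off the work surface, if the arm or the gripper's body presses on something with over 40 N, if the wrist force passes 120 N, or if a joint passes its speed limit or range.

## Working session

There is one attempt and no reset: what is moved stays moved. The work goes in short steps, Python scripts to look and compute and a tool call to move; the robot and the scene stay as the last step left them, time stands still between calls to the robot, and variables do not carry over. Pictures are saved under pics/ and viewed, at most 10 in all, crops included, and the job is handed in when it is done.

Besides the shell and the picture viewer there is one more tool, called after "Emit:" as name([rows], argument=value, ...), one row to a line, values as JSON. arm_command: Moves the arm, as the interface text tells. Its arguments: {"type":"object","properties":{"deltas":{"type":"array"},"gripper":{"type":"number"},"squeeze":{"type":"number"}},"required":["deltas"]}

```bash
mkdir -p pics; ls
python3 - <<'E'
from plant import monitor, eyes
import cv2
s=monitor.read_state();print(s)
for n in("top","side"):
    cv2.imwrite(f"pics/{n}0.png",eyes.read_camera(n));print(n,eyes.camera_model(n))
print(eyes.camera_model("wrist"))
E
```

```text
pics
{'t': 0.0, 'q': array([ 1.22160812e+00,  1.31141050e-01,  1.48927874e+00, -1.15060553e-05,
        1.52299978e+00, -8.54123953e-02]), 'dq': array([-6.83279094e-05, -5.99048443e-04, -3.13024706e-04,  2.33282425e-04,
        1.70143805e-03, -2.63315162e-04]), 'joint_torque': array([-1.83640273e-03, -5.59840715e+01, -4.91760135e+01,  7.65310926e-02,
        3.54496215e-02, -2.63353122e-04]), 'tool_pos': array([0.15623046, 0.57871208, 0.21759977]), 'orientation': array([-4.13086575e-01, -3.11392869e+00,  2.80576602e-03]), 'force': array([ 0.57731498, -0.22975858, -0.15579007]), 'wrist_torque': array([0.03688709, 0.03745055, 0.03754813]), 'gripper_force': 0.0, 'opening': 0.09289330357457608}
top {'fx': 568.0477878566834, 'fy': 568.0477878566834, 'cx': 319.0520497730252, 'cy': 233.33895736281252, 'rvec': array([ 2.21889949, -2.16234318,  0.11572496]), 'tvec': array([-0.04489673,  0.66786078,  0.95556134])}
side {'fx': 609.3037167243317, 'fy': 609.3037167243317, 'cx': 320.7822353639158, 'cy': 244.07603379564566, 'rvec': array([ 1.9420852 , -0.48024155,  0.27759952]), 'tvec': array([-0.59667215,  0.18457778,  0.73424962])}
{'fx': 367.2503903829726, 'fy': 367.2503903829726, 'cx': 319.4851399246355, 'cy': 238.9813878478782, 'rvec': array([-2.30302745, -1.76496371, -0.25424231]), 'tvec': array([-0.59940105, -0.03238413,  0.39081775])}
```

View pics/top0.png

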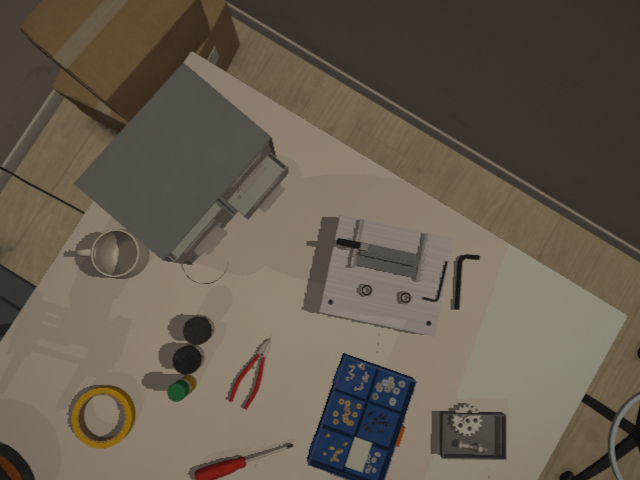

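View pics/side0.png

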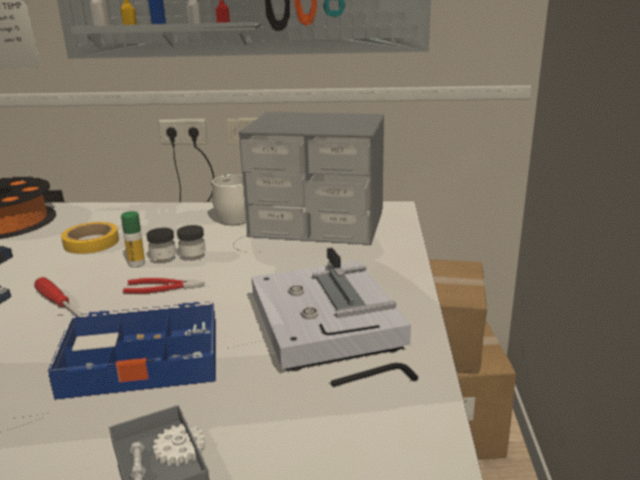

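The top view shows the block at about (320–450, 215–335), the bearings near (366,290) and (405,297), the wing at (348,243) and the hex key at (440,285). The drawers stand to the left and behind. I'll enlarge the block area.

Run:
```python
import cv2
a=cv2.imread("pics/top0.png")[205:345,310:460]
b=cv2.imread("pics/side0.png")[240:370,240:415]
cv2.imwrite("pics/c1.png",cv2.resize(a,None,fx=4,fy=4,interpolation=cv2.INTER_CUBIC))
cv2.imwrite("pics/c2.png",cv2.resize(b,None,fx=4,fy=4,interpolation=cv2.INTER_CUBIC))
```

```text
(no output)
```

View pics/c1.png

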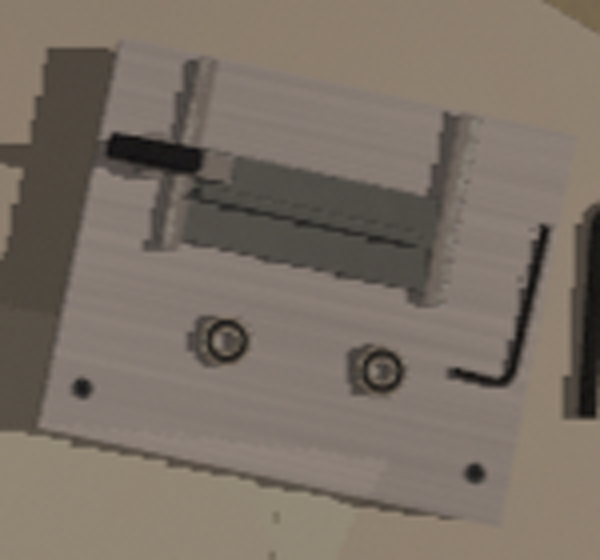

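View pics/c2.png

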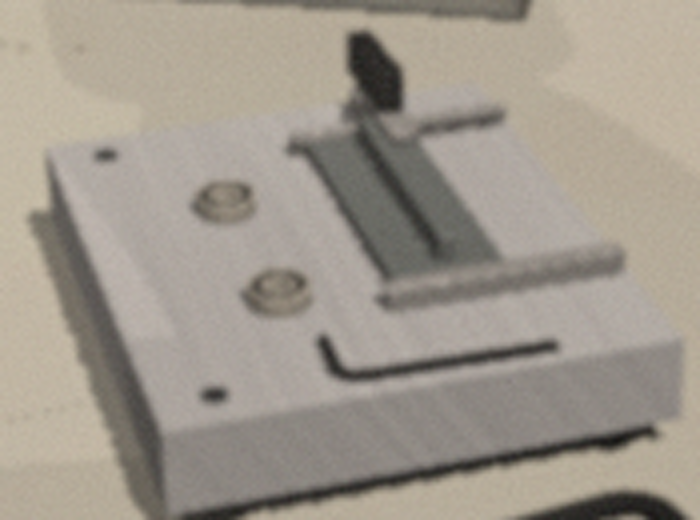

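```bash
cat > h.py <<'E'
import numpy as np, cv2
from scipy.optimize import least_squares
from plant import monitor, eyes
M={n:eyes.camera_model(n) for n in("top","side")}
def proj(m,P):
    K=np.array([[m["fx"],0,m["cx"]],[0,m["fy"],m["cy"]],[0,0,1]])
    return cv2.projectPoints(np.atleast_2d(np.float64(P)),m["rvec"],m["tvec"],K,None)[0][:,0]
def ray(m,px,z):
    R=cv2.Rodrigues(m["rvec"])[0];c=-R.T@m["tvec"]
    d=R.T@np.array([(px[0]-m["cx"])/m["fx"],(px[1]-m["cy"])/m["fy"],1])
    return c+d*(z-c[2])/d[2]
def b2w(p,P):
    P=np.atleast_2d(np.float64(P));c,s=np.cos(p[2]),np.sin(p[2])
    return np.c_[p[0]+c*P[:,0]-s*P[:,1],p[1]+s*P[:,0]+c*P[:,1],P[:,2]]
def w2b(p,P):
    P=np.atleast_2d(np.float64(P));c,s=np.cos(p[2]),np.sin(p[2]);x,y=P[:,0]-p[0],P[:,1]-p[1]
    return np.c_[c*x+s*y,-s*x+c*y,P[:,2]]
E
cat > fit.py <<'E'
from h import *
f=lambda l,o:(np.array(l)+.5)/4-.5+o
C=[[.095,.095,.042],[.095,-.105,.042],[-.075,.095,.042],[-.075,-.105,.042]]
t=f([(117,42),(575,133),(40,428),(500,522)],(310,205)); s=f([(682,345),(48,152),(163,430)],(240,240))
def r(p,w=(1,1)): return np.r_[w[0]*(proj(M["top"],b2w(p,C))-t).ravel(),w[1]*(proj(M["side"],b2w(p,[C[1],C[2],C[3]]))-s).ravel()]
for w in((1,1),(1,0),(0,1)):
    o=least_squares(r,[.55,0,0],args=(w,));print(w,o.x,o.fun.round(1))
    if w==(1,1): p=o.x
np.save("p.npy",p)
for n,o,q,z in(("top",(310,205),[(227,341),(382,371)],.049),("side",(240,240),[(225,195),(280,285)],.049),("top",(310,205),[(110,145),(202,160)],.0735),("side",(240,240),[(372,42)],.0735),("top",(310,205),[(545,230),(505,382),(450,373)],.045)):
    for a in f(q,o):
        W=ray(M[n],a,z);print(n,W.round(4),w2b(p,W)[0].round(4))
print("wing,rib",b2w(p,[[.047,.072,.0735],[.036,0,.058],[.035,.032,.042],[.035,-.032,.042]]).round(4))
E
python3 fit.py
```

```text
(1, 1) [ 0.59222412 -0.1383807  -0.1812488 ] [ 1.  -1.7  0.5 -0.4 -0.1 -0.2  0.7  0.5  0.2 -1.9 -1.9 -1.3 -0.5  0.9]
(1, 0) [ 0.591399   -0.1375348  -0.17574707] [ 0.1 -1.  -0.2 -0.3 -0.4  0.6  0.5  0.7 -0.  -0.  -0.  -0.  -0.   0. ]
(0, 1) [ 0.59301557 -0.14020677 -0.19524449] [ 0.  -0.   0.   0.   0.  -0.   0.   0.   0.9 -0.7 -0.2 -1.4 -0.7  1.2]
top [ 0.5737 -0.1092  0.049 ] [-0.0235  0.0254  0.049 ]
top [ 0.5627 -0.1748  0.049 ] [-0.0224 -0.0412  0.049 ]
side [ 0.5745 -0.112   0.049 ] [-0.0222  0.0228  0.049 ]
side [ 0.5642 -0.1774  0.049 ] [-0.0206 -0.0435  0.049 ]
top [ 0.6534 -0.0567  0.0735] [0.0454 0.0913 0.0735]
top [ 0.6482 -0.0949  0.0735] [0.0472 0.0529 0.0735]
side [ 0.6548 -0.0713  0.0735] [0.0494 0.0772 0.0735]
top [ 0.624  -0.2445  0.045 ] [ 0.0504 -0.0986  0.045 ]
top [ 0.5593 -0.2279  0.045 ] [-0.0163 -0.0939  0.045 ]
top [ 0.5625 -0.2044  0.045 ] [-0.0173 -0.0703  0.045 ]
wing,rib [[ 0.6514 -0.076   0.0735]
 [ 0.6276 -0.1449  0.058 ]
 [ 0.6324 -0.1132  0.042 ]
 [ 0.6209 -0.1762  0.042 ]]
```

Run:
```python
from h import *
for q,z in(((288,170),.17),((165,260),.202),((272,138),.202),((75,185),.202),((190,262),.17)): print(ray(M["top"],q,z).round(3))
```

```text
[0.751 0.024 0.17 ]
[0.611 0.192 0.202]
[0.79  0.047 0.202]
[0.714 0.324 0.202]
[0.61  0.164 0.17 ]
```

Emit:
arm_command([
  [[2.4,-3.2,0.2,0,0,-4],[2.4,-3.2,0.2,0,0,-4],[2.4,-3.2,0.2,0,0,-4],[2.4,-3.2,0.2,0,0,-4],[2.4,-3.2,0.2,0,0,-4],[2.4,-3.2,0.2,0,0,-4],[2.4,-3.2,0.2,0,0,-4],[2.4,-3.2,0.2,0,0,-4],[2.4,-3.2,0.2,0,0,-4],[2.4,-3.2,0.2,0,0,-4],[2.4,-3.2,0.2,0,0,-4],[2.4,-3.2,0,0,0,-4]],
])

```text
t: 1.1
tool_pos: [0.4452, 0.1934, 0.2409]
orientation: [1.649, 2.674, 0.001]
force: [0.8, 0.5, -0.5]
opening: 0.0928
gripper_force: 0.0
```

Emit:
arm_command([
  [[2.2,-2.9,0,0,0,-3.9],[2.2,-2.9,0,0,0,-3.9],[2.2,-2.9,0,0,0,-3.9],[2.2,-2.9,0,0,0,-3.9],[2.2,-2.9,0,0,0,-3.9],[2.2,-2.9,0,0,0,-3.9],[2.2,-2.9,0,0,0,-3.9],[2.2,-2.9,0,0,0,-3.9],[2.2,-2.9,0,0,0,-3.9],[0,0,0,0,0,0]],
])

```text
t: 1.93
tool_pos: [0.644, -0.0713, 0.2379]
orientation: [-2.383, -2.046, 0.004]
force: [-0.3, 0.3, -0.7]
opening: 0.0929
gripper_force: 0.0
```

```bash
cat > look.py <<'E'
import sys,pickle
from h import *
s=monitor.read_state();m=eyes.camera_model("wrist");im=eyes.read_camera("wrist")
cv2.imwrite(f"pics/{sys.argv[1]}.png",im);pickle.dump(m,open(f"{sys.argv[1]}.pkl","wb"))
R=cv2.Rodrigues(s["orientation"])[0]
print(round(s["t"],2),s["tool_pos"].round(4),"close deg",np.degrees(np.arctan2(R[1,1],R[0,1])).round(2),"z",R[:,2].round(3),s["q"].round(2))
E
python3 look.py w1
```

```text
1.93 [ 0.644  -0.0713  0.2379] close deg -8.72 z [-0.002 -0.001 -1.   ] [-0.19  0.26  1.31 -0.    1.58 -0.04]
```

View pics/w1.png

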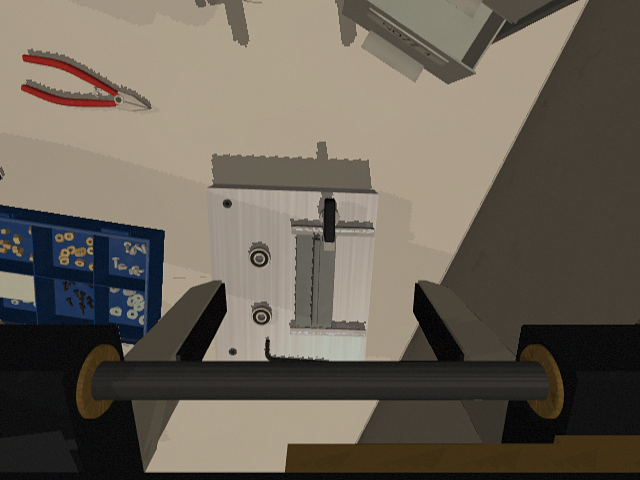

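The wrist view shows the deck's left corners at (209,188) and (377,192), the wing's top at about (324–335, 198–241), and the bearings at (260,257) and (261,316). I'll refit with these.

```bash
cat >> fit.py <<'E'
import pickle
print("--- with wrist")
mw=pickle.load(open("w1.pkl","rb"))
wp=np.array([(209,188),(377,192)])
D=[C[2],C[0]]
def r2(p): return np.r_[r(p,(1,.6)),1.0*(proj(mw,b2w(p,D))-wp).ravel()]
o=least_squares(r2,p);print(o.x,o.fun.round(1));p=o.x
o=least_squares(lambda p:(proj(mw,b2w(p,D))-wp).ravel(),p);print("wrist only",o.x)
np.save("p.npy",p)
for q,z in(((260,257),.049),((261,316),.049),((329.5,198),.0735),((329.5,241),.0735),((316,230),.058),((317,328),.058)):
    W=ray(mw,q,z);print(W.round(4),w2b(p,W)[0].round(4))
print("wing,rib,pk",b2w(p,[[.047,.072,.0735],[.036,0,.058],[.035,.032,.042],[.035,-.032,.042]]).round(4))
E
python3 fit.py | sed -n '/---/,$p'
```

```text
--- with wrist
[ 0.59268125 -0.13723481 -0.17973356] [ 0.2 -1.9 -0.2 -0.8 -0.7 -0.4  0.1  0.1  0.  -1.5 -1.2 -1.  -0.2  0.2
 -2.7  0.3  1.4  1.2]
wrist only [ 0.59384572 -0.13685241 -0.17458754]
[ 0.5757 -0.1065  0.049 ] [-0.0222  0.0272  0.049 ]
[ 0.5636 -0.1725  0.049 ] [-0.0223 -0.0399  0.049 ]
[ 0.6547 -0.0525  0.0735] [0.0458 0.0945 0.0735]
[ 0.6488 -0.0928  0.0735] [0.0473 0.0538 0.0735]
[ 0.6371 -0.0845  0.058 ] [0.0343 0.0599 0.058 ]
[ 0.6217 -0.1907  0.058 ] [ 0.0381 -0.0474  0.058 ]
wing,rib,pk [[ 0.6518 -0.0748  0.0735]
 [ 0.6281 -0.1437  0.058 ]
 [ 0.6328 -0.112   0.042 ]
 [ 0.6214 -0.175   0.042 ]]
```

Emit:
arm_command([
  [[0.8,-0.35,-3.5,0,0,0.5],[0,0,-3.5,0,0,0],[0,0,-3.5,0,0,0],[0,0,-3.5,0,0,0],[0,0,-2.5,0,0,0],[0,0,-1.4,0,0,0],[0,0,0,0,0,0]],
], gripper=1)

```text
t: 2.57
tool_pos: [0.6471, -0.0679, 0.0572]
orientation: [-2.36, -2.065, 0.007]
force: [-0.3, -0.0, -1.2]
opening: 0.0927
gripper_force: 0.0
```

Emit:
arm_command([
  [[0,0,0,0,0,0],[0,0,0,0,0,0],[0,0,0,0,0,0],[0,0,0,0,0,0],[0,0,0,0,0,0],[0,0,0,0,0,0]],
], gripper=-0.9, squeeze=12)

```text
t: 3.07
tool_pos: [0.651, -0.0694, 0.0627]
orientation: [2.365, 2.066, 0.002]
force: [-1.5, 0.2, -0.7]
opening: 0.0578
gripper_force: 0.0
```

Emit:
arm_command([
  [[0.1,-0.5,-0.2,0,0,0],[0,0,0,0,0,0],[0,0,0,0,0,0],[0,0,0,0,0,0],[0,0,0,0,0,0],[0,0,0,0,0,0],[0,0,0,0,0,0],[0,0,0,0,0,0],[0,0,0,0,0,0],[0,0,0,0,0,0]],
])

```text
t: 3.9
tool_pos: [0.6523, -0.0743, 0.0598]
orientation: [2.365, 2.066, 0.002]
force: [5.8, -0.4, -4.2]
opening: 0.0101
gripper_force: 12.0
```

Emit:
arm_command([
  [[0,0,0,0,0,3.5],[0,0,0,0,0,7],[0,0,0,0,0,7],[0,0,0,0,0,7],[0,0,0,0,0,7],[0,0,0,0,0,7],[0,0,0,0,0,7],[0,0,0,0,0,7],[0,0,0,0,0,7],[0,0,0,0,0,7],[0,0,0,0,0,7],[0,0,0,0,0,7]],
])

```text
t: 4.9
tool_pos: [0.6512, -0.0749, 0.0597]
orientation: [-0.461, -3.107, 0.002]
force: [-1.2, -3.2, 0.1]
opening: 0.0101
gripper_force: 12.0
```

Emit:
arm_command([
  [[0,0,0,0,0,5],[0,0,0,0,0,0],[0,0,0,0,0,0],[0,0,0,0,0,0]],
])

```text
t: 5.23
tool_pos: [0.6512, -0.075, 0.0597]
orientation: [-0.34, -3.123, 0.002]
force: [-1.9, -6.2, 0.6]
opening: 0.0097
gripper_force: 12.0
```

Emit:
arm_command([
  [[0,0,0,0,0,0],[0,0,0,0,0,0],[0,0,0,0,0,0]],
], gripper=-0.6)

```text
t: 5.48
tool_pos: [0.6514, -0.0737, 0.0596]
orientation: [-0.336, -3.124, -0.001]
force: [-0.3, 0.2, -0.2]
opening: 0.0185
gripper_force: 0.0
```

Emit:
arm_command([
  [[0,0,2,0,0,0],[0,0,3,0,0,0],[-1.6,-2.1,0,0,0,1],[-1.6,-2.1,0,0,0,1],[-1.5,-2.2,0,0,0,0],[0,0,0,0,0,0],[0,0,0,0,0,0],[0,0,0,0,0,0]],
])

```text
t: 6.15
tool_pos: [0.6047, -0.1378, 0.1097]
orientation: [0.281, 3.129, 0.001]
force: [-0.4, 1.1, -0.1]
opening: 0.0182
gripper_force: 0.0
```

Emit:
arm_command([
  [[0,0,0,0,0,0],[0,0,-1.5,0,0,0],[0,0,0,0,0,0]],
], gripper=-1)

```text
t: 6.4
tool_pos: [0.6037, -0.1369, 0.0923]
orientation: [-0.278, -3.126, -0.001]
force: [-1.4, 0.0, -0.7]
opening: 0.0033
gripper_force: 0.0
```

```bash
python3 look.py w2
python3 - <<'E'
from h import *
cv2.imwrite("pics/t2.png",eyes.read_camera("top"))
a=cv2.imread("pics/t2.png")[205:345,310:460]
b=cv2.imread("pics/w2.png")
cv2.imwrite("pics/m2.png",np.vstack([cv2.resize(a,(320,299)),cv2.resize(b,(320,240))]))
E
```

```text
6.4 [ 0.6037 -0.1369  0.0923] close deg 79.84 z [-0.003  0.001 -1.   ] [-0.31  0.27  1.56  0.    1.31 -1.7 ]
```

View pics/m2.png

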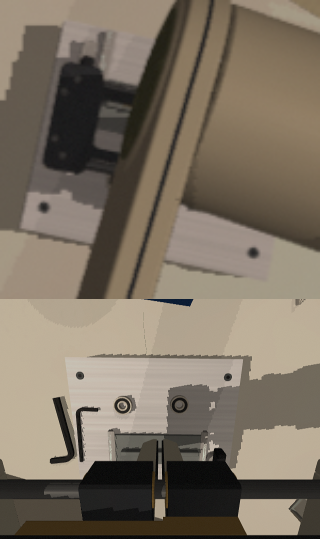

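Emit:
arm_command([
  [[0,0,-2.1,0,0,0],[0,0,-2,0,0,0],[0,0,0,0,0,0]],
])

```text
t: 6.75
tool_pos: [0.6021, -0.137, 0.0499]
orientation: [-0.278, -3.124, -0.002]
force: [-0.6, 0.2, -0.6]
opening: 0.0005
gripper_force: 0.0
```

Emit:
arm_command([
  [[0.5,-0.09,0,0,0,0],[0.5,-0.09,0,0,0,0],[0.5,-0.09,0,0,0,0],[0.5,-0.09,0,0,0,0],[0.5,-0.09,0,0,0,0],[0.5,-0.09,0,0,0,0],[0.5,-0.09,0,0,0,0],[0.5,-0.09,0,0,0,0],[0.5,-0.09,0,0,0,0],[0,0,0,0,0,0]],
])

```text
t: 7.58
tool_pos: [0.6505, -0.1466, 0.0537]
orientation: [0.28, 3.128, -0.0]
force: [0.9, -0.4, 0.6]
opening: 0.0005
gripper_force: 0.0
```

Emit:
arm_command([
  [[0.2,-0.04,0,0,0,0],[0.2,-0.04,0,0,0,0],[0,0,0,0,0,0]],
])

```text
t: 7.83
tool_pos: [0.6518, -0.1468, 0.0533]
orientation: [-0.279, -3.125, -0.001]
force: [-8.4, 2.0, 6.3]
opening: 0.0004
gripper_force: 4.5
```

Emit:
arm_command([
  [[-1.5,0.27,0,0,0,0],[0,0,3.5,0,0,0],[0,0,3.5,0,0,0],[-1,0.2,3,0,0,0],[-3,0.5,3,0,0,0],[-3,0.5,0,0,0,0],[0,0,0,0,0,0],[0,0,0,0,0,0]],
], gripper=-0.8)

```text
t: 8.5
tool_pos: [0.5683, -0.1323, 0.1832]
orientation: [0.28, 3.128, -0.0]
force: [1.2, 0.4, -0.8]
opening: 0.0092
gripper_force: 0.0
```

```bash
python3 look.py w3
```

```text
8.5 [ 0.5683 -0.1323  0.1832] close deg 79.78 z [ 0.001 -0.    -1.   ] [-0.32  0.1   1.58  0.    1.46 -1.71]
```

View pics/w3.png

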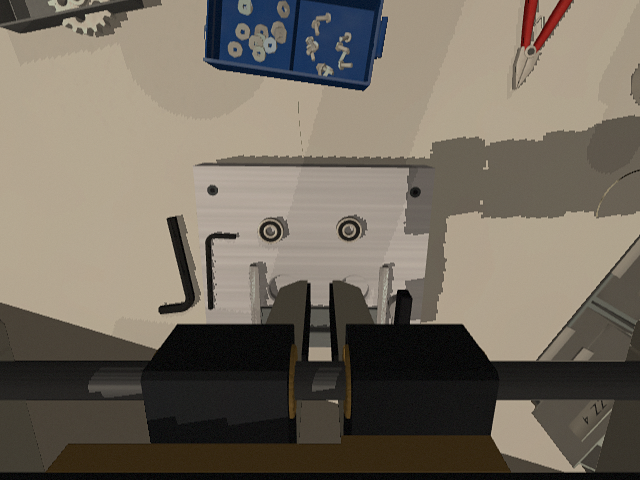

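The pockets now show behind the fingertips at (281,288) and (353,287), half hidden. The bearings are at (271,230) for the right one and (349,229) for the left one, and the tips straddle (320,283). I'll measure them.

```bash
cat > loc.py <<'E'
from h import *
import pickle
p=np.load("p.npy");m=pickle.load(open("w3.pkl","rb"));s=monitor.read_state()
print("tcp blk",w2b(p,s["tool_pos"]).round(4))
for n,q,z in(("B",(271,230),.049),("A",(349,229),.049),("cornR",(194,165),.042),("cornL",(432,166),.042),("pkRfront",(281,275),.042),("pkLfront",(353,274),.042),("rail end R",(255,264),.05),("rail end L",(386,264),.05)):
    W=ray(m,q,z);print(n,W.round(4),w2b(p,W)[0].round(4))
print("tip proj",proj(m,s["tool_pos"]))
E
python3 loc.py
```

```text
tcp blk [[-0.0239  0.0004  0.183 ]]
B [ 0.5619 -0.1725  0.049 ] [-0.024  -0.0402  0.049 ]
A [ 0.5727 -0.1075  0.049 ] [-0.025   0.0257  0.049 ]
cornR [ 0.4983 -0.2242  0.042 ] [-0.0773 -0.1024  0.042 ]
cornL [ 0.5337 -0.0318  0.042 ] [-0.0769  0.0932  0.042 ]
pkRfront [ 0.606  -0.1739  0.042 ] [ 0.0197 -0.0337  0.042 ]
pkLfront [ 0.6165 -0.1102  0.042 ] [0.0186 0.0309 0.042 ]
rail end R [ 0.589  -0.1924  0.05  ] [ 0.0062 -0.055   0.05  ]
rail end L [ 0.609  -0.0808  0.05  ] [0.006  0.0584 0.05  ]
tip proj [[318.79723833 301.01956879]]
```

Emit:
arm_command([
  [[-1.1,1.5,-3.5,0,0,0],[-1.1,1.5,-3.5,0,0,0],[0,0,-3.5,0,0,0],[0,0,-2.5,0,0,0],[0,0,-0.9,0,0,0],[0,0,0,0,0,0],[0,0,0,0,0,0]],
])

```text
t: 9.13
tool_pos: [0.5481, -0.1027, 0.0437]
orientation: [-0.28, -3.129, -0.0]
force: [-1.0, -0.8, 1.2]
opening: 0.0093
gripper_force: 0.0
```

```bash
python3 look.py w4
python3 - <<'E'
from h import *
a=cv2.imread("pics/w4.png")
cv2.imwrite("pics/m4.png",a[100:400,120:560])
E
```

```text
9.13 [ 0.5481 -0.1027  0.0437] close deg 79.79 z [-0.  0. -1.] [-0.28  0.17  1.77  0.    1.19 -1.67]
```

View pics/m4.png

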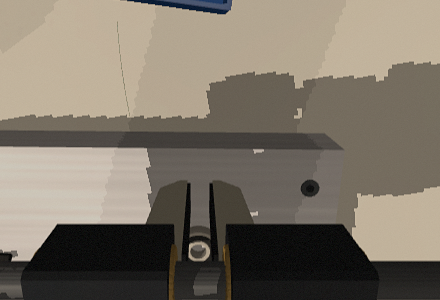

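Bearing A at (200,250) in the crop sits centred in the finger gap, so I'll push it.

Emit:
arm_command([
  [[0.49,-0.09,0,0,0,0],[0.49,-0.09,0,0,0,0],[0.51,0.03,0,0,0,0],[0.51,0.03,0,0,0,0],[0.51,0.03,0,0,0,0],[0.51,0.03,0,0,0,0],[0.51,0.03,0,0,0,0],[0.45,-0.08,0,0,0,0],[0.45,-0.08,0,0,0,0],[0.45,-0.08,0,0,0,0],[0.45,-0.08,0,0,0,0],[0,0,0,0,0,0]],
])

```text
t: 10.18
tool_pos: [0.6013, -0.1063, 0.044]
orientation: [0.28, 3.128, -0.0]
force: [0.4, -0.2, 0.5]
opening: 0.0095
gripper_force: 0.0
```

Emit:
arm_command([
  [[0.37,-0.07,0,0,0,0],[0.37,-0.07,0,0,0,0],[0.37,-0.07,0,0,0,0],[0.3,-0.05,0,0,0,0],[0,0,0,0,0,0]],
])

```text
t: 10.6
tool_pos: [0.6152, -0.1088, 0.044]
orientation: [0.28, 3.129, -0.0]
force: [1.2, 0.2, -0.6]
opening: 0.0094
gripper_force: 0.0
```

Emit:
arm_command([
  [[-0.5,0.1,1,0,0,0],[0,0,3,0,0,0],[-2.4,-2,3,0,0,0],[-2.5,-2,0,0,0,0],[-2.5,-2,0,0,0,0],[0,0,0,0,0,0],[0,0,0,0,0,0]],
])

```text
t: 11.18
tool_pos: [0.5354, -0.1677, 0.1136]
orientation: [0.283, 3.128, -0.0]
force: [-0.0, 0.3, -0.3]
opening: 0.0094
gripper_force: 0.0
```

```bash
python3 look.py w5
python3 - <<'E'
from h import *
cv2.imwrite("pics/m5.png",cv2.resize(cv2.imread("pics/w5.png")[130:370,160:500],None,fx=2,fy=2,interpolation=2))
E
```

```text
11.18 [ 0.5354 -0.1677  0.1136] close deg 79.65 z [ 0.001 -0.    -1.   ] [-0.39  0.1   1.72  0.    1.32 -1.79]
```

View pics/m5.png

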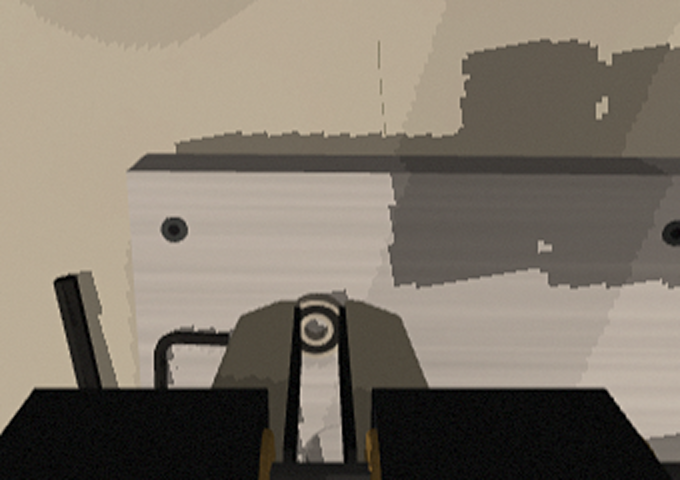

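Emit:
arm_command([
  [[0,0,-3,0,0,0],[0,0,-3,0,0,0],[0,0,-1,0,0,0],[0,0,0,0,0,0],[0.44,-0.08,0,0,0,0],[0.44,-0.08,0,0,0,0]],
])

```text
t: 11.73
tool_pos: [0.546, -0.1678, 0.043]
orientation: [-0.278, -3.129, -0.0]
force: [-0.3, 0.7, 0.5]
opening: 0.0093
gripper_force: 0.0
```

Emit:
arm_command([
  [[0.49,0.06,0,0,0,0],[0.49,0.06,0,0,0,0],[0.49,0.06,0,0,0,0],[0.49,0.06,0,0,0,0],[0.49,0.06,0,0,0,0],[0.49,0.06,0,0,0,0],[0.45,-0.08,0,0,0,0],[0.45,-0.08,0,0,0,0],[0.45,-0.08,0,0,0,0],[0.45,-0.08,0,0,0,0],[0,0,0,0,0,0]],
])

```text
t: 12.65
tool_pos: [0.5935, -0.1684, 0.0429]
orientation: [0.28, 3.128, -0.0]
force: [0.2, -0.2, -0.2]
opening: 0.0091
gripper_force: 0.0
```

Emit:
arm_command([
  [[0.38,-0.07,0,0,0,0],[0.38,-0.07,0,0,0,0],[0.38,-0.07,0,0,0,0],[0.2,-0.04,0,0,0,0],[0,0,0,0,0,0]],
])

```text
t: 13.07
tool_pos: [0.6066, -0.1707, 0.0428]
orientation: [0.28, 3.129, -0.0]
force: [-1.3, 0.3, 0.6]
opening: 0.0091
gripper_force: 0.0
```

Emit:
arm_command([
  [[-0.5,0.1,1,0,0,0],[0,0,3.5,0,0,0],[-2,0,3.5,0,0,0],[-4,0,3.5,0,0,0],[-4,1,1,0,0,0],[-4,1,0,0,0,0],[-1,1,0,0,0,0],[0,0,0,0,0,0],[0,0,0,0,0,0]],
])

```text
t: 13.82
tool_pos: [0.4601, -0.1396, 0.1611]
orientation: [0.279, 3.127, -0.001]
force: [-0.3, -0.4, 0.5]
opening: 0.0094
gripper_force: 0.0
```

```bash
python3 look.py w6
python3 - <<'E'
from h import *
a=eyes.read_camera("side")[250:350,260:410]; b=cv2.imread("pics/w6.png")
cv2.imwrite("pics/m6.png",np.vstack([cv2.resize(a,(480,320),interpolation=2),cv2.resize(b[150:390,140:500],(480,280))]))
E
```

```text
13.82 [ 0.4601 -0.1396  0.1611] close deg 79.8 z [ 0.002 -0.001 -1.   ] [-0.4  -0.16  1.89 -0.    1.42 -1.79]
```

View pics/m6.png

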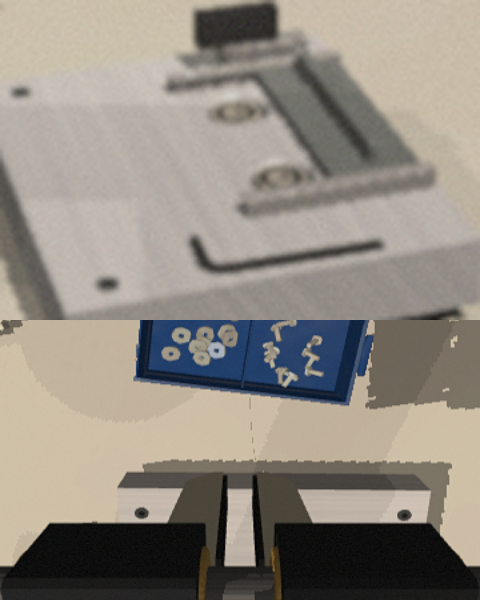

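Run:
```python
from h import *
p=np.array([.5910,-.1369,-.1797])
for z in(.041,.049):print(z,proj(M["side"],b2w(p,[[.035,.032,z],[.035,-.032,z]])).round(1).tolist())
g=cv2.cvtColor(eyes.read_camera("side"),cv2.COLOR_BGR2GRAY)
print("seen",260+237/3.2,250+112/3.2,260+281/3.2,250+178/3.2)
T=g[276:295,322:347]
r=cv2.matchTemplate(g[285:325,320:380],T,cv2.TM_CCOEFF_NORMED);_,v,_,l=cv2.minMaxLoc(r);print(v,"shift",l[0]+320-322,l[1]+285-276)
t=[]
for n in("L","R"):
    cx,cy=((334,285),(348,306))[n=="R"];print(n);print(g[cy-9:cy+10,cx-13:cx+14:1])
```

```text
0.041 [[331.6, 284.0], [345.8, 304.9]]
0.049 [[331.5, 279.1], [345.8, 299.7]]
seen 334.0625 285.0 347.8125 305.625
0.653561532497406 shift 14 20
L
[[ 95 103 108 117 123 111 106 117 129 147 154 157 158 149 150 161 170 171
  158 127 100  90 105 116 124 121 122]
 [125 130 135 149 154 147 144 150 161 172 177 177 177 173 178 175 185 188
  181 161 127  98  95 107 118 118 121]
 [158 155 164 169 179 176 176 176 181 187 189 193 193 187 185 187 188 194
  194 181 154 118  95  93 106 116 124]
 [176 174 177 181 184 186 190 190 193 198 203 203 199 195 189 185 186 192
  191 192 169 138 101  90  98 112 111]
 [186 184 186 186 191 195 192 194 198 202 200 206 194 188 179 175 177 179
  186 185 179 158 123  98  86  95 109]
 [188 188 186 188 192 194 190 189 184 182 184 180 173 162 159 157 159 161
  165 167 169 162 139 109  88  86 101]
 [183 186 183 187 184 180 175 167 156 154 155 153 140 135 134 134 136 142
  145 144 144 145 137 119  95  82  89]
 [181 180 178 176 170 165 151 134 124 133 139 138 133 125 120 117 116 120
  129 127 124 123 128 129 110  87  82]
 [177 174 175 167 154 149 131 105 109 137 146 148
[... 2644 characters left out ...]
 146 141 139 136 140]
 [157 155 152 148 148 151 150 151 149 148 149 149 153 159 157 160 157 150
  134 134 140 142 137 129 126 123 124]
 [152 146 146 154 150 154 156 154 148 150 141 145 139 145 143 145 146 139
  124 120 126 123 121 122 118 116 116]
 [151 140 143 153 152 149 143 142 134 138 138 132 130 126 126 127 123 118
  117 117 117 115 117 116 120 117 119]
 [130 119 128 140 141 133 130 124 124 123 124 121 116 119 118 119 116 122
  121 121 118 123 121 122 125 128 131]
 [104  99 110 122 126 128 121 118 116 119 117 118 119 118 120 116 120 123
  124 129 132 130 129 134 145 147 150]
 [102  93 106 116 113 117 118 120 115 122 120 121 125 130 132 131 133 136
  148 149 150 151 155 157 167 166 167]]
```

```bash
python3 -c "
from plant import ticket
print(ticket.close_job())"
```

```text
the job is handed in; nothing more can be done
None
```

I turned the latch clear and slid the cover to its end stop, then pushed one bearing into each pocket; the last camera image shows both seated and the hex key undisturbed. I handed the job in at about 14 s, but the hand-in gave no verdict.

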